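# Meter battery cells from a gravity feeder

### The arm

A 6-joint arm with a two-finger parallel gripper is mounted at the origin on the work surface. World frame = base frame: x ahead of the robot, y to its left, z up, the work surface at z = 0. Lengths are in mm, angles in degrees, forces in N, time in s.
With the tool pointing down it reaches from about 300 to 850 mm from the base axis. Payload 4.2 kg.
Tool frame: the origin (TCP) lies at the very end of the fingers, on their centre line; the grasp point (between the pads) lies 19 mm behind it (env.grip_point_offset is the distance from the TCP to the grasp point, in mm); z points along the fingers, y is the line along which they close (so a half turn about z gives the same grasp; the last joint's range is limited). The gripper opens to 91 mm and grips with 3 to 60 N. Pads are 32 mm wide; open, the fingers measure 118 mm over their backs; the gripper's body (76 mm by 178 mm) begins 60 mm behind the grasp point.
Start: joints at [62.395, 18.312, 89.639, -0, 72.044, -1.146], TCP at [256.202, 514.785, 213.976] pointing down, gripper open.
Joint ranges: [-177.97, 177.97], [-48.28, 115.42], [12.27, 149.76], [-77.06, 257.06], [2.81, 150.46], [-146.56, 146.56]. Speed limits (degrees/s): [147.25, 147.25, 180, 180, 180, 180].

### API

Orientations are given as [roll, pitch, yaw] about the fixed x, y, z axes, in that order (R = Rz(yaw) Ry(pitch) Rx(roll)).
In Python, from workcell import env gives the robot as it stands. The module is installed in compiled form; this text tells all that it offers.
- The arm moves only by the tool arm_command, never from a script. Its argument "rows" is a list of rows, each an object with "delta_pos": the shift along the tool's x, y, z in mm, a list of three; "roll": the turn about the tool's z in units of 5 degrees (1.0 is 5 degrees); "jaw": the opening in per cent of the stroke, from 0 (shut) to 100 (fully open). A call has 1 to 20 rows; each row is the pose to reach, as a shift and turn from the pose commanded when the call began, along the tool's axes at that moment; what a row does not reach only later rows make up. A row lasts 1/12 s, in which the tool goes at most 41.7 mm and 7.16 degrees, less where a joint would pass 70% of its speed; a pose out of reach is approached as far as the arm can. A call with a gripper value outside its range is refused whole. The fingers move at their own pace and stop on an object; "squeeze" is the grip in N (left out, the last holds). Time passes only in rows, so rows that repeat a pose let the fingers close. It gives the time, the measured TCP pose, the force, the opening and the grip force at its end, in the units of the state.
- env.state(): the state, without advancing time (a new reading comes with each control period).
- env.grab_frame(name): name is "side" or "top" or "wrist"; returns a dict with "img" (384x512x3 uint8, blue, green, red), "z_map" (384x512 float32, mm along the optical axis (not along the pixel's ray), 0 where there is no reading), "fov_y" (degrees; the focal length in pixels is half the picture's height over the tangent of half this angle, whatever the lens; pixels are square), "cx", "cy" (the principal point, pixels), "R" (3x3) and "t" (3): a world point X has camera coordinates R X + t; the wrist camera has in their place "T_tool_cam" (4x4, takes a point from camera to tool coordinates, whose origin is the TCP and whose axes are the flange's). Camera axes: x right, y down, z forward; pixel columns grow to the right and rows downward; lengths in mm; the calibration is good to about 2 mm. A picture is of the moment at which its call begins: read the wrist's pose just before it.
- env.job_done(): hands the job in; it is judged then, once.
The state is a dict: "time_s": time; "qpos": joint angles; "qvel": joint speeds; "effort": joint torques, N m; "ee_pos": TCP position; "ee_rot": TCP orientation; "force": force on the tool from outside, world axes, zero at the start; "torque": the same for the moment, N m; "gripper_width": finger opening in mm; "gripper_force": force on a finger pad.
Only numpy, scipy, OpenCV 4.12 (cv2) and the standard library are available. Lean on these libraries where they do the work, as an engineer would, in place of code of your own. Each camera call takes 0.05 s, during which the arm holds its last target. There are 200 camera calls.

### The job

Slide the empty tray fully home under the battery feeder, square against the back stop. Then slide the feeder's bottom gate only as far open as needed for every blue cell ahead of the orange one to drop into the tray, while the orange (rejected) cell and any behind it stay in their lanes, and finally push the gate fully shut again. Leave the other things on the bench where they are.

Things in the scene. Friction and masses are not known exactly. Their poses are not given: they have to be found in the camera images.
- feeder: Fixed white battery feeder: open-topped hopper on two end legs. Origin: middle of its underside, on the table; x away from the robot through its depth, y along its length towards the gate's tab. Hopper: x -30 to 30 mm, y -117 to 117 mm, z 70 to 100 mm, clear front and back. Feet 4 mm high reach y +-143 mm, x -40 to 30 mm. Yaw varies within 0.12 rad.
- first_lane (a point): Centre of the first lane's cell seat, feeder (0, -77.5, 81) mm. Six lanes side by side along feeder y, 28 mm wide with 3 mm fins between: centres every 31 mm from here towards +y. One cell per lane lies on the gate. The gate uncovers this lane first; 'ahead of' a cell means nearer this end.
- back_stop (a point): Middle of the foot of the back stop's front face, feeder (37, 0, 0) mm; the stop is 45 mm high. The bay for the tray in front of it lies between the legs, feeder y -111 to 111 mm, 64 mm free height, open at the front (-x).
- gate (a joint): Bottom gate, 4 mm plate sliding along feeder y. In m: 0 = fully shut on its stop, grows as it opens to +y, up to 0.20. Starts at 0 to 8 mm, stays where left (2.5 N friction + 15 N per m/s). Its edge is at feeder y = -103.5 mm + value. A cell tips once the edge is about half across its lane, and has dropped when it is all across: N lanes, no more, empty at about 31 N + 8 to 31 N + 22 mm.
- gate_tab (a point): Middle of the top edge of the gate's upright green tab, z 116 mm; 44 mm wide (feeder x), 10 mm thick (feeder y), from z 64 mm up. It stands beyond the feeder's +y end on a flat 30 mm wide stem (top at z 68 mm), at feeder y = 177 mm + gate value: 55 mm of free gap to the feeder when shut. It can be pushed from either side, reached from above.
- tray: Loose grey open tray, 300 g, outside 110 mm (x) by 206 mm (y) by 35 mm high, walls and floor 4 mm; it starts empty in front of the feeder. Origin: middle of its underside; -x is its front, with the red grip fin. Fully home, its back touches the stop: origin at feeder x = -18 mm, y about 0, same yaw (about 8 mm play each side).
- tray_grip (a point): Grip point of the red fin on the tray's front, at tray (-73, 0, 40) mm. The fin is 14 mm thick (tray y), reaches from x = -54 to -86 mm, 52 mm high.
- cell_a: Blue battery cell lying across its lane, a cylinder 26 mm in diameter and 48 mm long, 65 g; origin at its centre, x along its length (it may roll about x). In the first lane (-y end).
- cell_b: Blue battery cell lying across its lane, a cylinder 26 mm in diameter and 48 mm long, 65 g; origin at its centre, x along its length (it may roll about x). In the second lane.
- cell_c: Blue battery cell lying across its lane, a cylinder 26 mm in diameter and 48 mm long, 65 g; origin at its centre, x along its length (it may roll about x). In the third, fourth or fifth lane (varies).
- cell_d: Blue battery cell lying across its lane, a cylinder 26 mm in diameter and 48 mm long, 65 g; origin at its centre, x along its length (it may roll about x). In the third, fourth or fifth lane (varies).
- cell_e: Blue battery cell lying across its lane, a cylinder 26 mm in diameter and 48 mm long, 65 g; origin at its centre, x along its length (it may roll about x). In the sixth, last lane.
- cell_orange: Orange battery cell lying across its lane, a cylinder 26 mm in diameter and 48 mm long, 65 g; origin at its centre, x along its length (it may roll about x). In the third, fourth or fifth lane (varies). It must stay.
- multimeter: Bystander: yellow multimeter, 135 x 70 x 32 mm; origin in the middle of its underside.
- screwdriver: Bystander: screwdriver lying on the bench; origin at the middle of its underside.
- solder_spool: Bystander: yellow spool of 54 mm diameter, 32 mm high; origin in the middle of its underside.
- robot_car: Bystander: small four-wheeled robot car, 180 x 140 x 65 mm; origin in the middle, at table height.
- spare_wheel: Bystander: black tyre with yellow hub lying flat, 65 mm diameter, 26 mm high; origin in the middle of its underside.
Not all that is in view belongs to the job. Leave any pink or turquoise look-alike of the cell_b alone.

How it is judged (in metres and radians):
On the way, in this order (a step that is already met when the one before it is completed fails the run):
1. the tray is fully home under the feeder, the gate still shut (x of tray in the frame of feeder between -0.027 and -0.008 m and y of tray in the frame of feeder between -0.015 and 0.015 m and angle between the x axis of tray and the x axis of feeder, either way round below 0.1 rad and height (world z) of tray below 0.006 m and angle between tray's own z axis and vertical below 0.05 rad and value of joint gate below 0.012 m and height (world z) of cell_a above 0.07 m), for 0.2 s.
2. the gate is partly open and just the cells ahead of the orange one have dropped into the tray (value of joint gate above 0.03 m and x of cell_a in the frame of tray between -0.052 and 0.052 m and y of cell_a in the frame of tray between -0.1 and 0.1 m and z of cell_a in the frame of tray between 0.008 and 0.052 m and x of cell_b in the frame of tray between -0.052 and 0.052 m and y of cell_b in the frame of tray between -0.1 and 0.1 m and z of cell_b in the frame of tray between 0.008 and 0.052 m and y of cell_e in the frame of feeder between 0.062 and 0.093 m and x of cell_e in the frame of feeder between -0.03 and 0.03 m and z of cell_e in the frame of feeder between 0.073 and 0.095 m and (((y of cell_orange in the frame of feeder between -0.031 and 0 m and x of cell_orange in the frame of feeder between -0.03 and 0.03 m and z of cell_orange in the frame of feeder between 0.073 and 0.095 m) and (y of cell_c in the frame of feeder between 0 and 0.062 m and x of cell_c in the frame of feeder between -0.03 and 0.03 m and z of cell_c in the frame of feeder between 0.073 and 0.095 m) and (y of cell_d in the frame of feeder between 0 and 0.062 m and x of cell_d in the frame of feeder between -0.03 and 0.03 m and z of cell_d in the frame of feeder between 0.073 and 0.095 m)) or ((y of cell_orange in the frame of feeder between 0 and 0.031 m and x of cell_orange in the frame of feeder between -0.03 and 0.03 m and z of cell_orange in the frame of feeder between 0.073 and 0.095 m) and (x of cell_c in the frame of tray between -0.052 and 0.052 m and y of cell_c in the frame of tray between -0.1 and 0.1 m and z of cell_c in the frame of tray between 0.008 and 0.052 m) and (y of cell_d in the frame of feeder between 0.031 and 0.062 m and x of cell_d in the frame of feeder between -0.03 and 0.03 m and z of cell_d in the frame of feeder between 0.073 and 0.095 m)) or ((y of cell_orange in the frame of feeder between 0 and 0.031 m and x of cell_orange in the frame of feeder between -0.03 and 0.03 m and z of cell_orange in the frame of feeder between 0.073 and 0.095 m) and (x of cell_d in the frame of tray between -0.052 and 0.052 m and y of cell_d in the frame of tray between -0.1 and 0.1 m and z of cell_d in the frame of tray between 0.008 and 0.052 m) and (y of cell_c in the frame of feeder between 0.031 and 0.062 m and x of cell_c in the frame of feeder between -0.03 and 0.03 m and z of cell_c in the frame of feeder between 0.073 and 0.095 m)) or ((y of cell_orange in the frame of feeder between 0.031 and 0.062 m and x of cell_orange in the frame of feeder between -0.03 and 0.03 m and z of cell_orange in the frame of feeder between 0.073 and 0.095 m) and (x of cell_c in the frame of tray between -0.052 and 0.052 m and y of cell_c in the frame of tray between -0.1 and 0.1 m and z of cell_c in the frame of tray between 0.008 and 0.052 m) and (x of cell_d in the frame of tray between -0.052 and 0.052 m and y of cell_d in the frame of tray between -0.1 and 0.1 m and z of cell_d in the frame of tray between 0.008 and 0.052 m)))), for 0.2 s.
At the end, for the whole second after the job is handed in: The tray stands flat on the table and home (within 9 mm of the back stop, within 15 mm sideways and 0.1 rad of square); all blue cells that lay ahead of the orange one lie in it; the orange cell and those behind it are still in their lanes; the gate is shut (under 6 mm); all is at rest (x of tray in the frame of feeder between -0.027 and -0.008 m and y of tray in the frame of feeder between -0.015 and 0.015 m and angle between the x axis of tray and the x axis of feeder, either way round below 0.1 rad and height (world z) of tray below 0.006 m and angle between tray's own z axis and vertical below 0.05 rad and x of cell_a in the frame of tray between -0.052 and 0.052 m and y of cell_a in the frame of tray between -0.1 and 0.1 m and z of cell_a in the frame of tray between 0.008 and 0.052 m and x of cell_b in the frame of tray between -0.052 and 0.052 m and y of cell_b in the frame of tray between -0.1 and 0.1 m and z of cell_b in the frame of tray between 0.008 and 0.052 m and y of cell_e in the frame of feeder between 0.062 and 0.093 m and x of cell_e in the frame of feeder between -0.03 and 0.03 m and z of cell_e in the frame of feeder between 0.073 and 0.095 m and (((y of cell_orange in the frame of feeder between -0.031 and 0 m and x of cell_orange in the frame of feeder between -0.03 and 0.03 m and z of cell_orange in the frame of feeder between 0.073 and 0.095 m) and (y of cell_c in the frame of feeder between 0 and 0.062 m and x of cell_c in the frame of feeder between -0.03 and 0.03 m and z of cell_c in the frame of feeder between 0.073 and 0.095 m) and (y of cell_d in the frame of feeder between 0 and 0.062 m and x of cell_d in the frame of feeder between -0.03 and 0.03 m and z of cell_d in the frame of feeder between 0.073 and 0.095 m)) or ((y of cell_orange in the frame of feeder between 0 and 0.031 m and x of cell_orange in the frame of feeder between -0.03 and 0.03 m and z of cell_orange in the frame of feeder between 0.073 and 0.095 m) and (x of cell_c in the frame of tray between -0.052 and 0.052 m and y of cell_c in the frame of tray between -0.1 and 0.1 m and z of cell_c in the frame of tray between 0.008 and 0.052 m) and (y of cell_d in the frame of feeder between 0.031 and 0.062 m and x of cell_d in the frame of feeder between -0.03 and 0.03 m and z of cell_d in the frame of feeder between 0.073 and 0.095 m)) or ((y of cell_orange in the frame of feeder between 0 and 0.031 m and x of cell_orange in the frame of feeder between -0.03 and 0.03 m and z of cell_orange in the frame of feeder between 0.073 and 0.095 m) and (x of cell_d in the frame of tray between -0.052 and 0.052 m and y of cell_d in the frame of tray between -0.1 and 0.1 m and z of cell_d in the frame of tray between 0.008 and 0.052 m) and (y of cell_c in the frame of feeder between 0.031 and 0.062 m and x of cell_c in the frame of feeder between -0.03 and 0.03 m and z of cell_c in the frame of feeder between 0.073 and 0.095 m)) or ((y of cell_orange in the frame of feeder between 0.031 and 0.062 m and x of cell_orange in the frame of feeder between -0.03 and 0.03 m and z of cell_orange in the frame of feeder between 0.073 and 0.095 m) and (x of cell_c in the frame of tray between -0.052 and 0.052 m and y of cell_c in the frame of tray between -0.1 and 0.1 m and z of cell_c in the frame of tray between 0.008 and 0.052 m) and (x of cell_d in the frame of tray between -0.052 and 0.052 m and y of cell_d in the frame of tray between -0.1 and 0.1 m and z of cell_d in the frame of tray between 0.008 and 0.052 m))) and value of joint gate below 0.006 m and linear speed of tray below 0.02 m/s and linear speed of each of cell_a, cell_b, cell_c, cell_d, cell_e, cell_orange below 0.03 m/s); the robot touches nothing.
It fails at once if the orange cell falls out of its lane (height (world z) of cell_orange below 0.06 m).
It fails at once if a bystander on the bench is shifted by more than 30 mm (distance of any of multimeter, screwdriver, solder_spool, robot_car, spare_wheel from where it was at the start of the episode above 0.03 m).
It also fails if it takes over 59 s, if anything falls off the work surface, if the arm or the gripper's body presses on something with over 40 N, if the wrist force passes 120 N, or if a joint passes its speed limit or range.

## Working session

There is one attempt and no reset: what is moved stays moved. The work goes in short steps, Python scripts to look and compute and a tool call to move; the robot and the scene stay as the last step left them, time stands still between calls to the robot, and variables do not carry over. Pictures are saved under pics/ and viewed, at most 10 in all, crops included, and the job is handed in when it is done.

Besides the shell and the picture viewer there is one more tool, called after "Request:" as name(argument=value, ...) on one line, values as JSON. arm_command: Moves the arm, as the interface text tells. Its arguments: {"type":"object","properties":{"rows":{"type":"array"},"squeeze":{"type":"number"}},"required":["rows"]}

```bash
mkdir -p pics
cat > h.py <<'E'
import numpy as np, cv2, pickle
from workcell import env
def grab(n):
    s=env.state(); f=env.grab_frame(n); f['s']=s; pickle.dump(f,open(f'{n}.pkl','wb')); return f
def load(n): return pickle.load(open(f'{n}.pkl','rb'))
def P(f,u,v,z=None):
    """pixel -> world, by depth, or on plane z"""
    F=192/np.tan(np.radians(f['fov_y']/2)); d=np.array([(u-f['cx'])/F,(v-f['cy'])/F,1.])
    R,t=f['R'],f['t']
    if z is None: return R.T@(d*np.median(f['z_map'][int(v)-1:int(v)+2,int(u)-1:int(u)+2])-t)
    o=-R.T@t; w=R.T@d; return o+w*(z-o[2])/w[2]
E
python3 - <<'E'
from h import *
f=grab('top'); g=grab('side')
cv2.imwrite('pics/top.png',cv2.resize(f['img'],(800,600),interpolation=2)); cv2.imwrite('pics/side.png',cv2.resize(g['img'],(800,600),interpolation=2))
print(f['s'])
E
```

```text
{'time_s': 0.0, 'qpos': array([ 6.23929281e+01,  1.83525298e+01,  8.97056125e+01, -1.88503305e-03,
        7.20410917e+01, -1.14758275e+00]), 'qvel': array([-0.01179868,  0.02686381, -0.00639544,  0.01854995, -0.02134565,
       -0.04914582]), 'effort': array([-1.17274503e-03, -4.12460947e+01, -2.31975996e+01,  7.26112607e-02,
        4.57496429e-02, -1.34674374e-04]), 'ee_pos': array([255.99984931, 514.32898728, 213.11672127]), 'ee_rot': array([-1.79900750e+02, -1.95613599e-04,  1.53541093e+02]), 'force': array([ 0.2252964 , -0.49537982,  0.02641873]), 'torque': array([-0.01339778, -0.02334267,  0.01045504]), 'gripper_force': 0.0, 'gripper_width': 91.30188790479201}
```

View pics/top.png

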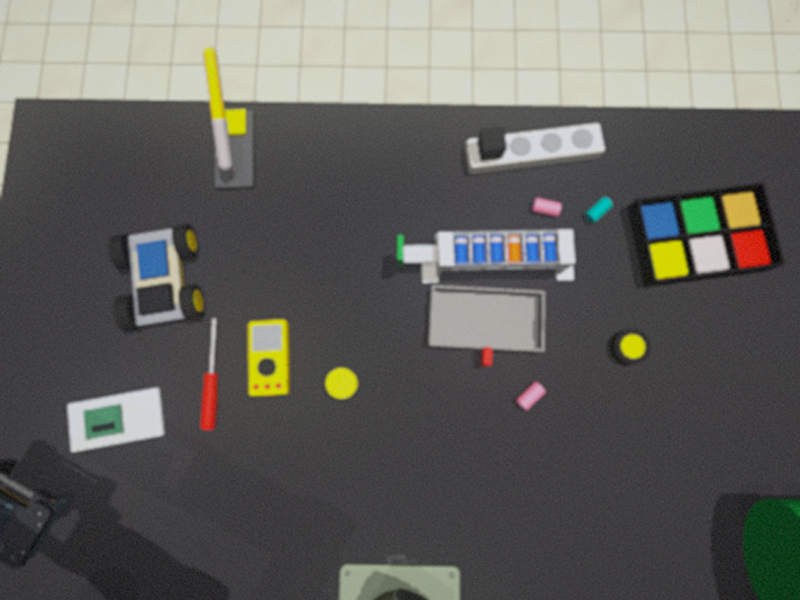

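View pics/side.png

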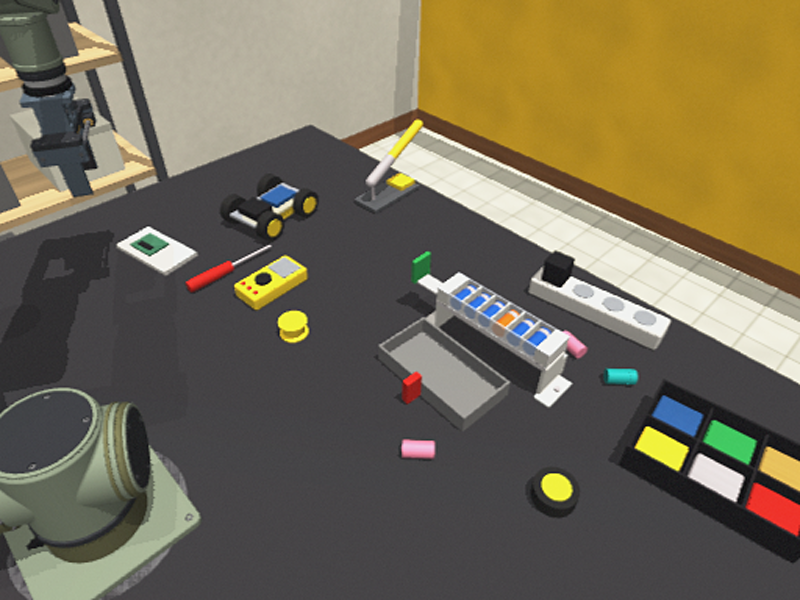

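The top view shows the orange cell at (515,248), in lane 3 counting from the -y (right) end, so N=2 and the gate target is about 77 mm. The tray is at about (487,319), its fin at (487,357) and the green tab at (400,247). Next I'll enlarge that area.

Run:
```python
from h import *
f=load('top')
cv2.imwrite('pics/c.png',cv2.resize(f['img'][137:237,245:377],None,fx=6,fy=6,interpolation=2))
```

```text
(no output)
```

View pics/c.png

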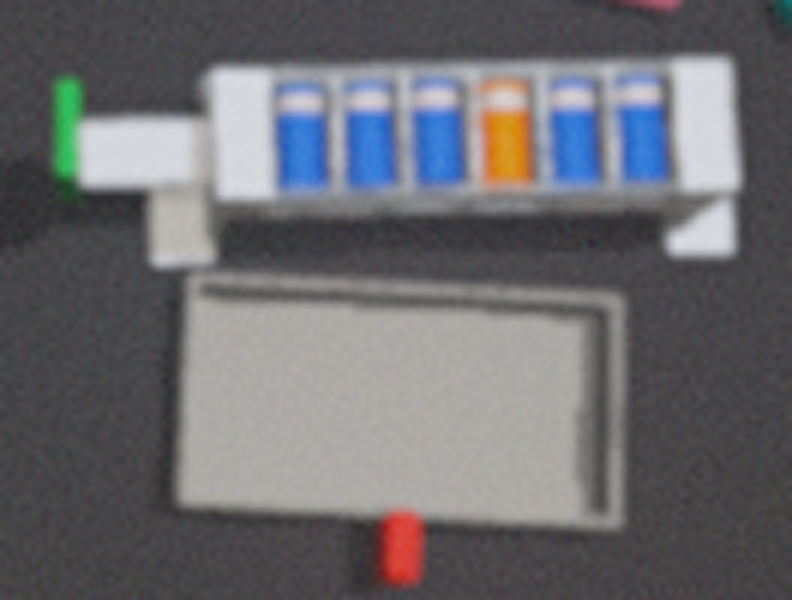

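The crop shows the hopper top corners at (212,70), (735,58), (740,190) and (218,198). The tray rim corners are (190,272), (625,295), (622,528) and (178,505). The fin top runs (402,515)-(403,585), and the tab is around x=67, y=78..180.

Run:
```python
from h import *
np.set_printoptions(precision=1,suppress=True)
f=load('top')
def q(x,y,z): return P(f,245+x/6-.4,137+y/6-.4,z)
H=np.array([q(*p,100) for p in [(212,70),(735,58),(740,190),(218,198)]])
T=np.array([q(*p,35) for p in [(190,272),(625,295),(622,528),(178,505)]])
for n,A in(('feeder',H),('tray',T)):
    print(n,A[:,:2].tolist(),A.mean(0)); d=(A[0]-A[1])+(A[3]-A[2]); print('yaw',np.degrees(np.arctan2(-d[0],d[1])), np.linalg.norm(A[0]-A[1]),np.linalg.norm(A[1]-A[2]))
print('feet',q(150,265,4),q(737,255,4))
print('fin',q(402,515,52),q(403,585,52))
print('tab',q(67,78,116),q(67,178,116))
fr=env.grab_frame('wrist'); print(fr['T_tool_cam'],fr['fov_y'])
```

```text
feeder [[673.3826128760186, -56.63613429747023], [683.0971311188221, -293.8081941918702], [621.665007824027, -293.9044875110775], [613.8840254123012, -59.7621202219567]] [ 648. -176.  100.]
yaw 2.125880824620783 237.37092884185 61.432198763435295
tray [[592.5169874485771, -50.687967575615104], [585.0242817572691, -257.94064065447947], [474.19628898758344, -253.65662831467228], [481.1451037389378, -46.06992948925592]] [ 533.2 -152.1   35. ]
yaw -1.9937937746846721 207.38806893577842 110.91076026736596
feet [601.7 -32.5   4. ] [ 611.9 -321.6    4. ]
fin [ 477.  -148.4   52. ] [ 445.  -148.6   52. ]
tab [663.8   8.9 116. ] [618.1   8.  116. ]
[[   0.    -1.    -0.3   77.7]
 [   1.     0.    -0.     0.2]
 [   0.    -0.3    1.  -169.8]
 [   0.     0.     0.     1. ]] 62.37228890767451
```

Request:
arm_command(rows=[{"delta_pos":[-474,-505,0],"roll":-4.9,"jaw":100},{"delta_pos":[-474,-505,0],"roll":-4.9,"jaw":100},{"delta_pos":[-474,-505,0],"roll":-4.9,"jaw":100},{"delta_pos":[-474,-505,0],"roll":-4.9,"jaw":100},{"delta_pos":[-474,-505,0],"roll":-4.9,"jaw":100},{"delta_pos":[-474,-505,0],"roll":-4.9,"jaw":100},{"delta_pos":[-474,-505,0],"roll":-4.9,"jaw":100},{"delta_pos":[-474,-505,0],"roll":-4.9,"jaw":100},{"delta_pos":[-474,-505,0],"roll":-4.9,"jaw":100},{"delta_pos":[-474,-505,0],"roll":-4.9,"jaw":100},{"delta_pos":[-474,-505,0],"roll":-4.9,"jaw":100},{"delta_pos":[-474,-505,0],"roll":-4.9,"jaw":100},{"delta_pos":[-474,-505,0],"roll":-4.9,"jaw":100},{"delta_pos":[-474,-505,0],"roll":-4.9,"jaw":100},{"delta_pos":[-474,-505,0],"roll":-4.9,"jaw":100},{"delta_pos":[-474,-505,0],"roll":-4.9,"jaw":100},{"delta_pos":[-474,-505,0],"roll":-4.9,"jaw":100},{"delta_pos":[-474,-505,0],"roll":-4.9,"jaw":100},{"delta_pos":[-474,-505,0],"roll":-4.9,"jaw":100},{"delta_pos":[-474,-505,0],"roll":-4.9,"jaw":100}])

```text
time_s: 1.82
ee_pos: [454.9, -147.8, 213.5]
ee_rot: [179.9, -0.1, 178.0]
force: [0.2, -0.1, 0.8]
gripper_width: 91.4
gripper_force: 0.0
```

```bash
cat >> h.py <<'E'
from scipy.spatial.transform import Rotation as Ro
def wrist():
    f=grab('wrist'); s=f['s']; M=np.eye(4); M[:3,:3]=Ro.from_euler('xyz',s['ee_rot'],degrees=True).as_matrix(); M[:3,3]=s['ee_pos']
    C=np.linalg.inv(M@np.array(f['T_tool_cam'])); f['R'],f['t']=C[:3,:3],C[:3,3]; pickle.dump(f,open('wrist.pkl','wb')); return f
E
python3 - <<'E'
from h import *
f=wrist(); cv2.imwrite('pics/w1.png',cv2.resize(f['img'],(800,600),interpolation=2))
E
```

```text
(no output)
```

View pics/w1.png

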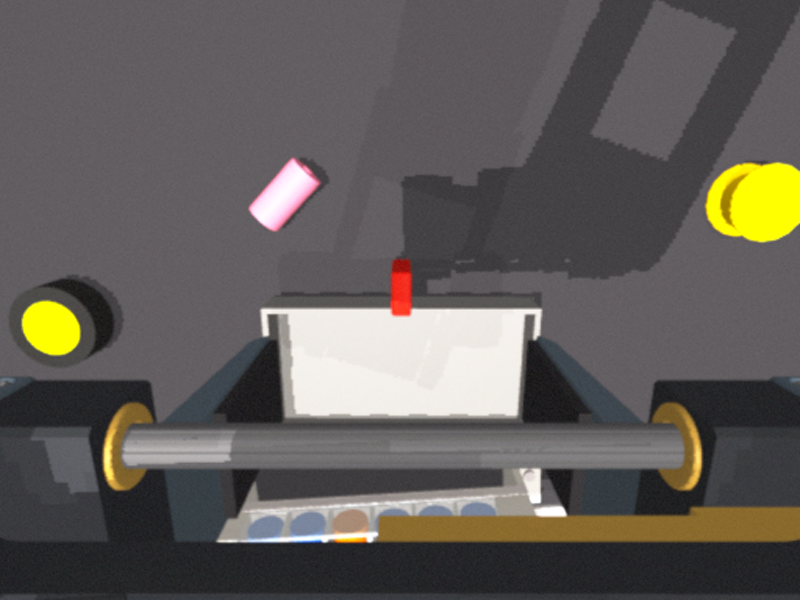

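The fin top is centred at px (402,262–313), between the fingers, and the tray looks square to the tool. I can descend and grip.

Request:
arm_command(rows=[{"delta_pos":[0,0,40],"roll":0,"jaw":70},{"delta_pos":[0,0,80],"roll":0,"jaw":70},{"delta_pos":[0,0,120],"roll":0,"jaw":70},{"delta_pos":[0,0,150],"roll":0,"jaw":60},{"delta_pos":[0,0,175],"roll":0,"jaw":60},{"delta_pos":[0,0,188],"roll":0,"jaw":60},{"delta_pos":[0,0,188],"roll":0,"jaw":40},{"delta_pos":[0,0,188],"roll":0,"jaw":20},{"delta_pos":[0,0,188],"roll":0,"jaw":0},{"delta_pos":[0,0,188],"roll":0,"jaw":0},{"delta_pos":[0,0,188],"roll":0,"jaw":0},{"delta_pos":[0,0,188],"roll":0,"jaw":0},{"delta_pos":[0,0,188],"roll":0,"jaw":0},{"delta_pos":[0,0,188],"roll":0,"jaw":0}], squeeze=20)

```text
time_s: 3.03
ee_pos: [456.0, -148.6, 26.7]
ee_rot: [-180.0, 0.1, 178.0]
force: [0.1, 1.8, 6.1]
gripper_width: 13.8
gripper_force: 20.0
```

Request:
arm_command(rows=[{"delta_pos":[0,-5,0],"roll":-0.1,"jaw":0},{"delta_pos":[0,-10,0],"roll":-0.24,"jaw":0},{"delta_pos":[0,-15,0],"roll":-0.36,"jaw":0},{"delta_pos":[0,-20,0],"roll":-0.48,"jaw":0},{"delta_pos":[0,-25,0],"roll":-0.6,"jaw":0},{"delta_pos":[0,-30,0],"roll":-0.72,"jaw":0},{"delta_pos":[-1,-35,0],"roll":-0.82,"jaw":0},{"delta_pos":[-1,-35,0],"roll":-0.82,"jaw":0},{"delta_pos":[-1,-35,0],"roll":-0.82,"jaw":0}])

```text
time_s: 3.78
ee_pos: [455.5, -183.2, 26.7]
ee_rot: [180.0, 0.0, -177.8]
force: [-1.1, 2.8, 7.8]
gripper_width: 14.0
gripper_force: 20.0
```

Run:
```python
from h import *
f=grab('top')
cv2.imwrite('pics/c2.png',cv2.resize(f['img'][137:237,245:377],None,fx=6,fy=6,interpolation=2))
s=f['s'];print(s['ee_pos'],s['ee_rot'],s['force'])
```

```text
[ 455.46759149 -183.19121401   26.70108437] [ 1.79964895e+02  2.82281213e-02 -1.77842426e+02] [-1.11096458  2.80565753  7.77546438]
```

View pics/c2.png

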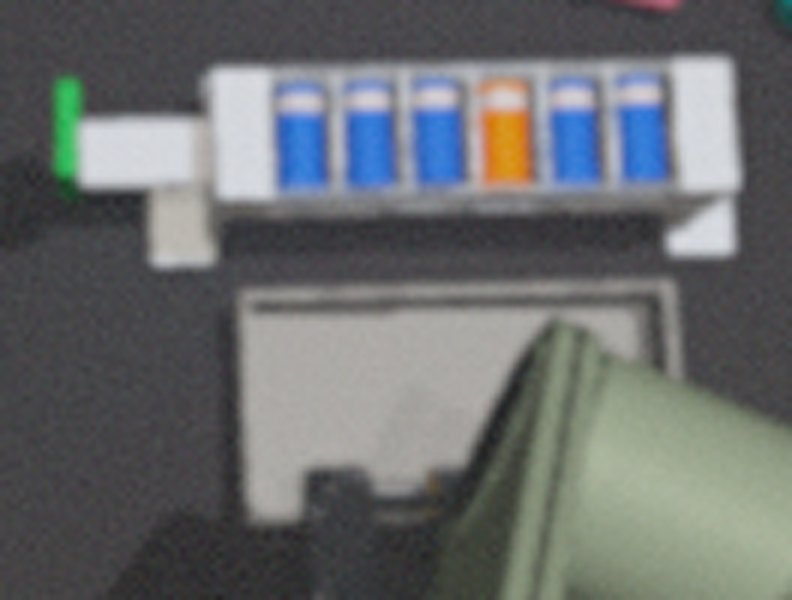

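Run:
```python
from h import *
f=load('top')
def q(x,y,z): return P(f,245+x/6-.4,137+y/6-.4,z)
A,B=q(238,290,35),q(677,282,35); print(A,B,np.degrees(np.arctan2(-(A-B)[0],(A-B)[1])))
for o in ((648,-176.),(647,-177)):
  a=np.radians(2.1);R=np.array([[np.cos(a),-np.sin(a)],[np.sin(a),np.cos(a)]])
  print([(p[:2]-o)@R for p in (A,B,(A+B)/2)])
print(q(217,265,4),q(667,255,4))
```

```text
[584.17565589 -73.65697523  35.        ] [ 591.77030362 -282.86360128   35.        ] 2.079046308136271
[array([-60.0312513 , 104.61305123]), array([ -60.10781084, -104.73136641]), array([-6.00695311e+01, -5.91575889e-02])]
[array([-58.99527919, 105.57573591]), array([ -59.07183874, -103.76868172]), array([-59.03355896,   0.9035271 ])]
[602.32834132 -65.4849219    4.        ] [ 611.27375427 -287.1551398     4.        ]
```

Tray is centred and square with the bay (y≈0, yaw 2.08°). It needs about 97 mm more.

Request:
arm_command(rows=[{"delta_pos":[-8,0,0],"roll":0,"jaw":0},{"delta_pos":[-18,0,0],"roll":0,"jaw":0},{"delta_pos":[-28,0,0],"roll":0,"jaw":0},{"delta_pos":[-38,0,0],"roll":0,"jaw":0},{"delta_pos":[-48,0,0],"roll":0,"jaw":0},{"delta_pos":[-58,0,0],"roll":0,"jaw":0},{"delta_pos":[-68,0,0],"roll":0,"jaw":0},{"delta_pos":[-76,0,0],"roll":0,"jaw":0},{"delta_pos":[-83,0,0],"roll":0,"jaw":0},{"delta_pos":[-88,0,0],"roll":0,"jaw":0},{"delta_pos":[-91,0,0],"roll":0,"jaw":0},{"delta_pos":[-92,0,0],"roll":0,"jaw":0}])

```text
time_s: 4.83
ee_pos: [543.3, -179.9, 26.5]
ee_rot: [179.9, -0.5, -177.8]
force: [-11.7, -0.5, 13.1]
gripper_width: 13.8
gripper_force: 20.0
```

Request:
arm_command(rows=[{"delta_pos":[-1,0,0],"roll":0,"jaw":0},{"delta_pos":[-2,0,0],"roll":0,"jaw":0},{"delta_pos":[-3,0,0],"roll":0,"jaw":0},{"delta_pos":[-3,0,0],"roll":0,"jaw":0}])

```text
time_s: 5.17
ee_pos: [546.1, -179.8, 26.5]
ee_rot: [179.9, -0.5, -177.8]
force: [-9.4, -0.8, 12.1]
gripper_width: 13.8
gripper_force: 20.0
```

Request:
arm_command(rows=[{"delta_pos":[-1,0,0],"roll":0,"jaw":0},{"delta_pos":[-2,0,0],"roll":0,"jaw":0},{"delta_pos":[-2,0,0],"roll":0,"jaw":0}])

```text
time_s: 5.42
ee_pos: [548.2, -179.7, 26.5]
ee_rot: [179.9, -0.5, -177.8]
force: [-9.4, -0.2, 12.3]
gripper_width: 13.7
gripper_force: 20.0
```

Request:
arm_command(rows=[{"delta_pos":[-1,0,0],"roll":0,"jaw":0},{"delta_pos":[-2,0,0],"roll":0,"jaw":0},{"delta_pos":[-3,0,0],"roll":0,"jaw":0},{"delta_pos":[-3,0,0],"roll":0,"jaw":0}])

```text
time_s: 5.75
ee_pos: [551.2, -179.6, 26.5]
ee_rot: [179.9, -0.5, -177.8]
force: [-10.0, -0.1, 13.0]
gripper_width: 14.1
gripper_force: 20.0
```

Request:
arm_command(rows=[{"delta_pos":[-1,0,0],"roll":0,"jaw":0},{"delta_pos":[-2,0,0],"roll":0,"jaw":0},{"delta_pos":[-2,0,0],"roll":0,"jaw":0}])

```text
time_s: 6.0
ee_pos: [553.0, -179.5, 26.5]
ee_rot: [179.9, -0.5, -177.8]
force: [-9.0, 0.0, 12.6]
gripper_width: 14.0
gripper_force: 20.0
```

Request:
arm_command(rows=[{"delta_pos":[-1,0,0],"roll":0,"jaw":0},{"delta_pos":[-2,0,0],"roll":0,"jaw":0},{"delta_pos":[-2,0,0],"roll":0,"jaw":0}])

```text
time_s: 6.25
ee_pos: [553.1, -179.5, 26.5]
ee_rot: [179.9, -0.7, -177.8]
force: [-16.5, -1.5, 15.8]
gripper_width: 14.0
gripper_force: 20.0
```

Request:
arm_command(rows=[{"delta_pos":[-1,0,0],"roll":0,"jaw":0},{"delta_pos":[-2,0,0],"roll":0,"jaw":0},{"delta_pos":[-2,0,0],"roll":0,"jaw":0}])

```text
time_s: 6.5
ee_pos: [553.2, -179.4, 26.4]
ee_rot: [179.9, -1.0, -177.8]
force: [-18.7, -1.6, 17.5]
gripper_width: 14.2
gripper_force: 20.0
```

Request:
arm_command(rows=[{"delta_pos":[3,0,0],"roll":0,"jaw":0},{"delta_pos":[3,0,0],"roll":0,"jaw":10},{"delta_pos":[3,0,0],"roll":0,"jaw":40},{"delta_pos":[3,0,0],"roll":0,"jaw":50},{"delta_pos":[3,0,0],"roll":0,"jaw":50},{"delta_pos":[3,0,0],"roll":0,"jaw":50},{"delta_pos":[3,0,-20],"roll":0,"jaw":50},{"delta_pos":[3,0,-60],"roll":0,"jaw":50},{"delta_pos":[3,0,-100],"roll":0,"jaw":50},{"delta_pos":[3,0,-140],"roll":0,"jaw":50},{"delta_pos":[3,0,-165],"roll":0,"jaw":50},{"delta_pos":[3,0,-165],"roll":0,"jaw":50}])

```text
time_s: 7.5
ee_pos: [562.0, -180.8, 197.6]
ee_rot: [-179.7, 0.7, -177.8]
force: [-0.2, -0.3, 1.1]
gripper_width: 45.4
gripper_force: 0.0
```

Request:
arm_command(rows=[{"delta_pos":[-17,37,0],"roll":0,"jaw":60},{"delta_pos":[-34,74,0],"roll":0,"jaw":60},{"delta_pos":[-51,110,0],"roll":0,"jaw":60},{"delta_pos":[-68,148,0],"roll":0,"jaw":60},{"delta_pos":[-86,186,0],"roll":0,"jaw":60},{"delta_pos":[-86,186,0],"roll":0,"jaw":60},{"delta_pos":[-86,186,0],"roll":0,"jaw":60}])

```text
time_s: 8.08
ee_pos: [637.6, 11.6, 189.5]
ee_rot: [-180.0, -0.1, -177.6]
force: [0.1, -0.2, -0.5]
gripper_width: 55.1
gripper_force: 0.0
```

Run:
```python
from h import *
f=grab('top');w=wrist()
A=cv2.resize(f['img'][137:237,245:377],None,fx=6,fy=6,interpolation=2)[:, :400]
B=cv2.resize(w['img'],(800,600))[:,200:600]
cv2.imwrite('pics/c3.png',np.hstack([A,B]))
s=w['s'];print(s['ee_pos'],s['ee_rot'])
```

```text
[637.0489367    9.93627843 189.72410066] [-1.79966624e+02 -1.05203470e-01 -1.77745398e+02]
```

View pics/c3.png

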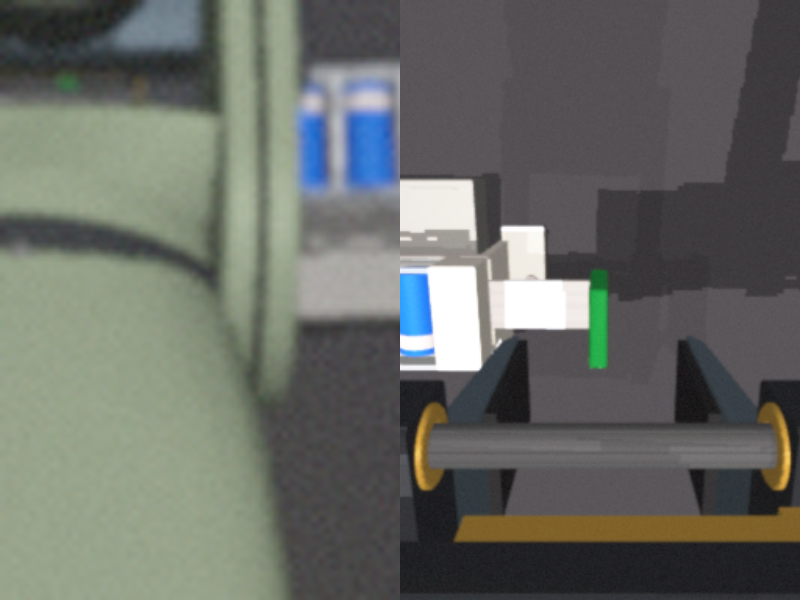

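The tab is centred between the fingers (px ≈398 wide-scale), and the fingers clear the feeder end. The tray front shows under the hopper. I'll descend and grip the tab.

Request:
arm_command(rows=[{"delta_pos":[-2,0,30],"roll":0,"jaw":60},{"delta_pos":[-2,0,60],"roll":0,"jaw":60},{"delta_pos":[-2,0,85],"roll":0,"jaw":60},{"delta_pos":[-2,0,100],"roll":0,"jaw":60},{"delta_pos":[-2,0,104],"roll":0,"jaw":60},{"delta_pos":[-2,0,104],"roll":0,"jaw":30},{"delta_pos":[-2,0,104],"roll":0,"jaw":15},{"delta_pos":[-2,0,104],"roll":0,"jaw":0},{"delta_pos":[-2,0,104],"roll":0,"jaw":0},{"delta_pos":[-2,0,104],"roll":0,"jaw":0},{"delta_pos":[-2,0,104],"roll":0,"jaw":0}], squeeze=15)

```text
time_s: 9.1
ee_pos: [639.7, 9.5, 87.8]
ee_rot: [180.0, 0.1, -177.9]
force: [-0.6, 0.1, -0.2]
gripper_width: 17.7
gripper_force: 0.0
```

Request:
arm_command(rows=[{"delta_pos":[0,-2,0],"roll":0,"jaw":0},{"delta_pos":[0,-4,0],"roll":0,"jaw":0},{"delta_pos":[0,-4,0],"roll":0,"jaw":0},{"delta_pos":[0,-4,0],"roll":0,"jaw":0}])

```text
time_s: 9.43
ee_pos: [639.6, 5.8, 87.4]
ee_rot: [180.0, 0.0, -177.9]
force: [-1.6, 1.7, 2.5]
gripper_width: 9.7
gripper_force: 15.0
```

Request:
arm_command(rows=[{"delta_pos":[0,-2,0],"roll":0,"jaw":0},{"delta_pos":[0,-4,0],"roll":0,"jaw":0},{"delta_pos":[0,-4,0],"roll":0,"jaw":0},{"delta_pos":[0,-4,0],"roll":0,"jaw":0}])

```text
time_s: 9.77
ee_pos: [639.7, 1.5, 87.4]
ee_rot: [180.0, 0.0, -177.9]
force: [-0.8, 2.5, 5.0]
gripper_width: 9.6
gripper_force: 15.0
```

Request:
arm_command(rows=[{"delta_pos":[0,-2,0],"roll":0,"jaw":0},{"delta_pos":[0,-3,0],"roll":0,"jaw":0},{"delta_pos":[0,-3,0],"roll":0,"jaw":0},{"delta_pos":[0,-3,0],"roll":0,"jaw":0}])

```text
time_s: 10.1
ee_pos: [639.7, 1.5, 87.4]
ee_rot: [179.7, 0.0, -177.9]
force: [-1.7, 10.7, 5.7]
gripper_width: 10.0
gripper_force: 15.0
```

Shut stop found at TCP y≈1.5; target is y≈78.5.

Request:
arm_command(rows=[{"delta_pos":[0,6,0],"roll":0,"jaw":0},{"delta_pos":[0,13,0],"roll":0,"jaw":0},{"delta_pos":[0,20,0],"roll":0,"jaw":0},{"delta_pos":[0,27,0],"roll":0,"jaw":0},{"delta_pos":[0,34,0],"roll":0,"jaw":0},{"delta_pos":[0,41,0],"roll":0,"jaw":0},{"delta_pos":[0,48,0],"roll":0,"jaw":0},{"delta_pos":[0,55,0],"roll":0,"jaw":0},{"delta_pos":[0,62,0],"roll":0,"jaw":0},{"delta_pos":[0,68,0],"roll":0,"jaw":0},{"delta_pos":[0,72,0],"roll":0,"jaw":0},{"delta_pos":[0,74,0],"roll":0,"jaw":0},{"delta_pos":[0,74,0],"roll":0,"jaw":0}])

```text
time_s: 11.18
ee_pos: [637.3, 71.6, 87.3]
ee_rot: [-179.9, 0.0, -177.8]
force: [-1.4, -1.3, 5.7]
gripper_width: 9.8
gripper_force: 15.0
```

Request:
arm_command(rows=[{"delta_pos":[0,2,0],"roll":0,"jaw":0},{"delta_pos":[0,4,0],"roll":0,"jaw":0},{"delta_pos":[0,6,0],"roll":0,"jaw":0},{"delta_pos":[0,6,0],"roll":0,"jaw":0},{"delta_pos":[0,6,0],"roll":0,"jaw":0},{"delta_pos":[0,6,0],"roll":0,"jaw":0}])

```text
time_s: 11.68
ee_pos: [637.1, 77.2, 87.3]
ee_rot: [-179.9, 0.0, -177.9]
force: [-1.1, -1.2, 5.5]
gripper_width: 9.6
gripper_force: 15.0
```

Run:
```python
from h import *
f=grab('top');w=grab('side')
A=cv2.resize(f['img'][137:237,245:377],None,fx=6,fy=6,interpolation=2)[:, 250:]
B=cv2.resize(w['img'][150:270,235:375],None,fx=5,fy=5,interpolation=2)[:,200:450]
B=cv2.resize(w['img'][165:265,270:365],None,fx=6,fy=6,interpolation=2)
C=np.hstack([A,B]); cv2.imwrite('pics/c4.png',cv2.resize(C,(800,int(600*800/C.shape[1]))))
print(w['s']['ee_pos'],w['s']['force'],C.shape)
```

```text
[637.05305108  77.22174376  87.3380316 ] [ 0.52008723 -1.31432554  5.71387773] (600, 1112, 3)
```

View pics/c4.png

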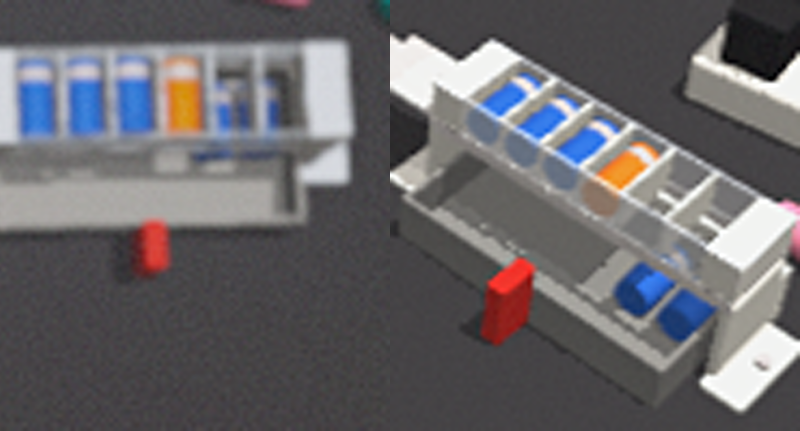

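Two blue cells lie in the tray at (640,290) and (685,312), lanes 1–2 are empty, and orange plus the other three cells are still in their lanes. The tray is home. Now I'll shut the gate.

Request:
arm_command(rows=[{"delta_pos":[0,-5,0],"roll":0,"jaw":0},{"delta_pos":[0,-12,0],"roll":0,"jaw":0},{"delta_pos":[0,-19,0],"roll":0,"jaw":0},{"delta_pos":[0,-26,0],"roll":0,"jaw":0},{"delta_pos":[0,-33,0],"roll":0,"jaw":0},{"delta_pos":[0,-40,0],"roll":0,"jaw":0},{"delta_pos":[0,-47,0],"roll":0,"jaw":0},{"delta_pos":[0,-54,0],"roll":0,"jaw":0},{"delta_pos":[0,-61,0],"roll":0,"jaw":0},{"delta_pos":[0,-68,0],"roll":0,"jaw":0},{"delta_pos":[0,-73,0],"roll":0,"jaw":0},{"delta_pos":[0,-76,0],"roll":0,"jaw":0},{"delta_pos":[0,-78,0],"roll":0,"jaw":0},{"delta_pos":[0,-79,0],"roll":0,"jaw":0},{"delta_pos":[0,-79,0],"roll":0,"jaw":0},{"delta_pos":[0,-79,0],"roll":0,"jaw":0}])

```text
time_s: 13.12
ee_pos: [639.8, 1.5, 87.4]
ee_rot: [179.8, 0.0, -177.9]
force: [-0.5, 8.5, 5.7]
gripper_width: 10.1
gripper_force: 15.0
```

Back on its stop with 8.5 N. I'll relax the push, release and lift away.

Request:
arm_command(rows=[{"delta_pos":[0,1,0],"roll":0,"jaw":0},{"delta_pos":[0,1,0],"roll":0,"jaw":20},{"delta_pos":[0,1,0],"roll":0,"jaw":45},{"delta_pos":[0,1,0],"roll":0,"jaw":45},{"delta_pos":[0,1,0],"roll":0,"jaw":45},{"delta_pos":[0,1,0],"roll":0,"jaw":45},{"delta_pos":[0,1,-20],"roll":0,"jaw":45},{"delta_pos":[0,1,-50],"roll":0,"jaw":45},{"delta_pos":[0,1,-90],"roll":0,"jaw":45},{"delta_pos":[0,1,-120],"roll":0,"jaw":45},{"delta_pos":[60,60,-120],"roll":0,"jaw":45},{"delta_pos":[100,150,-120],"roll":0,"jaw":45},{"delta_pos":[100,200,-120],"roll":0,"jaw":45},{"delta_pos":[100,200,-120],"roll":0,"jaw":45},{"delta_pos":[100,200,-120],"roll":0,"jaw":45},{"delta_pos":[100,200,-120],"roll":0,"jaw":45},{"delta_pos":[100,200,-120],"roll":0,"jaw":45},{"delta_pos":[100,200,-120],"roll":0,"jaw":45}])

```text
time_s: 14.62
ee_pos: [532.0, 196.0, 207.0]
ee_rot: [-180.0, 0.0, -177.7]
force: [-0.5, -0.1, 0.9]
gripper_width: 40.8
gripper_force: 0.0
```

Run:
```python
from h import *
f=grab('top')
cv2.imwrite('pics/c5.png',cv2.resize(f['img'][137:237,245:377],None,fx=6,fy=6,interpolation=2))
```

```text
(no output)
```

View pics/c5.png

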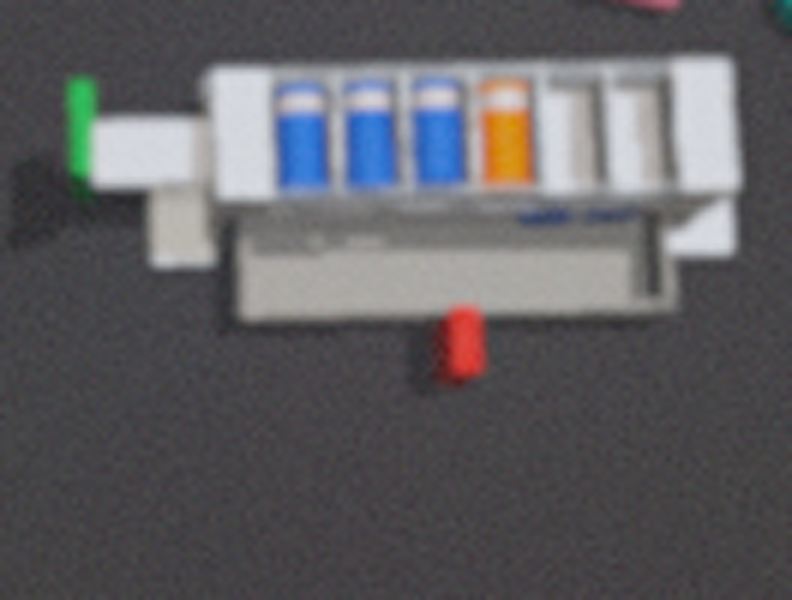

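The gate is shut (tab at x≈82, about 7 mm nearer the feeder than at the start). The tray is square with its front edge at (238,318)–(675,308), the orange cell at (507,135) and three blue cells are still in place, and the arm is clear.

```bash
python3 -c "
from workcell import env
print(env.job_done())"
```

```text
the job is handed in; nothing more can be done
None
```

I handed the job in at about 15 s; no verdict was returned. The last picture shows the tray home and square, the orange cell and the three behind it still in their lanes, and the gate shut. The two blue cells ahead of the orange one dropped into the tray, and I touched no bystanders.

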